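# Crank down the stabiliser leg of a scanner riser

### The job

Stand the long leg of the steel angle bracket flat under the raised foot of the scanner riser's crank-down leg, its marked ring centred below the foot, and let go of it. Then turn the crank clockwise (seen from above) until you feel the foot meet the bracket and the load on the crank rise to a firm seat of about 30 N under the foot, stop there well short of 55 N so that the riser is not jacked up, and let go of the crank. Leave the other things on the cabinet where they are.

Things in the scene. Friction and masses are not known exactly. Their poses are not given: they have to be found in the camera images.
- jack: Fixed scanner riser with a crank-down leg. Origin: on the cabinet top (z = 0), exactly below the vertical axis shared by crank, leg and foot; z up. Open on the -x, +x and -y sides of the foot. Well seated with 18 to 42 N under the foot; over 55 N the riser is jacked up and the job spoiled.
- riser_board (a point): Middle of the upper face of the riser's wooden board (200 mm along x, 300 mm along y, 18 mm thick, top at z = 136 mm), which runs to +y of the leg, from y = 28 to 328 mm of jack, on posts at y = 312 mm. A low scanner stands on it (y = 160 to 320 mm, top at z = 177 mm). Axes as jack.
- gearbox (a point): On the leg's axis, underside of the aluminium gearbox (56 x 56 mm, z = 112 to 158 mm). Below it a 32 mm tube down to z = 75 mm, then the leg with its rubber foot, 36 mm across, 10 mm thick, underside 13 to 45 mm above the cabinet top at the start; the drop left differs each time and does not follow from the crank's angle. Touching, rubber and seat give about 1 mm per 7 N.
- crank_hub (a point): On the axis, top of the crank arm (z = 174 mm), free to turn several turns. Clockwise from above lowers the foot 8 mm per rad. Friction holds it where it is left. Turning, unloaded, takes a steady 6 N or so at the knob along its path (less is felt once stopped); each N under the foot adds 0.12 N at the knob (30 N adds 3.7 N). Past touch, 1 rad more adds 50 to 65 N at the foot.
- knob_grip (a point): Upper half of the crank's upright black round knob (24 mm across, 55 mm tall, from z = 177 to 232 mm; this point on its axis at z = 210 mm). It stands 65 mm from the axis of jack and spins freely on its own pin, so the hand need not turn as it goes round. It starts on the board's side (+y of jack), 20 to 160 degrees from its +x.
- bracket_grip (a point): Stainless steel angle bracket, 0.3 to 0.45 kg, loose, lying on its long leg. This point is in its upright leg (10 mm thick along its x, 56 mm wide along its y, 60 mm tall), 42 mm above the bracket's underside, midway in thickness and width: take it here across the 10 mm. z up. The long leg is 5 mm thick and 56 mm wide and reaches 150 mm from the upright along +x.
- bracket_seat (a point): Centre of the ring (40 mm across, with a screw hole) marked on the upper face of the bracket's long leg, 125 mm from bracket_grip along the bracket's +x and 37 mm lower, 5 mm above the bracket's underside. The foot must come down here. Same axes as bracket_grip.
- organiser: Bystander: clear plastic parts organiser with flip-up lids, 120 x 180 x 43 mm, one lid open. Origin: centre of its underside.
- ramekin: Bystander: white ceramic ramekin of cam locks, 80 mm across, 45 mm tall. Origin: centre of its underside.
- hex_key: Bystander: T-handled hex key lying down, black handle 112 mm long along its x and 22 mm thick, 120 mm steel shaft along its +y. Origin: under the middle of the handle.
- work_light: Bystander: blue work light with a toggle switch, base 110 mm across, 240 mm tall. Origin: centre of its underside.
Mind the look-alikes: they are no part of the job. Of the things that look like the part that bears bracket_grip, the smaller one is meant.

How it is judged:
On the way, in this order (a step that is already met when the one before it is completed fails the run):
1. the bracket lies flat and let go under the raised foot, its ring within 10 mm of the foot's axis, the foot not yet pressing on it (horizontal distance between bracket_seat and jack below 0.01 m and height (world z) of bracket_seat below 0.008 m and angle between bracket_seat's own z axis and vertical below 0.04 rad and contact force between bracket and jack below 1 N and contact force between the fingers and bracket below 0.5 N), for 0.2 s.
2. the foot bears on the bracket with more than 18 N (contact force between bracket and jack above 18 N), for 0.2 s.
At the end, for the whole second after the job is handed in: The bracket lies flat and still on the cabinet top (tilt under 0.04 rad) with its ring within 10 mm of the foot's axis, and the foot, left by the crank, presses on it with 18 to 42 N (contact force between bracket and jack between 18 and 42 N and horizontal distance between bracket_seat and jack below 0.01 m and height (world z) of bracket_seat below 0.008 m and angle between bracket_seat's own z axis and vertical below 0.04 rad and linear speed of bracket below 0.01 m/s); the robot touches nothing.
It fails at once if the foot presses on the bracket with more than 55 N (contact force between bracket and jack above 55 N).
It fails at once if a bystander (organiser, ramekin, hex key, work light) is moved more than 20 mm (distance of any of organiser, ramekin, hex_key, work_light from where it was at the start of the episode above 0.02 m).
It also fails if it takes over 72 s, if anything falls off the work surface, if the arm or the gripper's body presses on something with over 40 N, if the wrist force passes 120 N, or if a joint passes its speed limit or range.

### The arm

A 6-joint arm with a two-finger parallel gripper is mounted at the origin on the work surface. World frame = base frame: x ahead of the robot, y to its left, z up, the work surface at z = 0. Lengths are in m, angles in rad, forces in N, time in s.
With the tool pointing down it reaches from about 0.4 to 0.925 m from the base axis. Payload 12.5 kg.
Tool frame: the origin (TCP) lies on the centre line of the jaws, within the pads' length; the fingertips stand robot.tips_ahead ahead of it and the grasp point (between the pads) lies 3 mm ahead of it (robot.tips_ahead is the distance from the TCP to the fingertips, in m); z points along the fingers, y is the direction in which the jaws open and shut (so a half turn about z gives the same grasp; the last joint's range is limited). The gripper opens to 95 mm and grips with 3 to 60 N. Pads are 20 mm wide; open, the fingers measure 119 mm over their backs; the gripper's body (75 mm by 180 mm) begins 59 mm behind the grasp point.
Start: joints at [-1.373, 0.491, 1.559, -0, 1.092, -0.106], TCP at [0.187, -0.596, 0.237] pointing down, gripper open.
Joint ranges: [-3.1, 3.1], [-0.84, 2.19], [0.05, 2.79], [-1.13, 4.28], [0.06, 2.93], [-2.69, 2.69]. Speed limits (rad/s): [2.22, 2.22, 2.79, 3.14, 3.14, 3.14].

### API

Orientations are given as a unit quaternion [w, x, y, z].
In Python, from station import robot, read_camera, camera_info, job_done gives the robot as it stands.
- The arm moves only by the tool play_rows, never from a script. Its argument "plan" is one flat list of numbers, 4 for each row, row after row: the shift along the tool's x, y, z in cm, then the turn about the tool's z in degrees. A call has 1 to 20 rows; each row is the pose to reach, as a shift and turn from the pose commanded when the call began, along the tool's axes at that moment; what a row does not reach only later rows make up. A row lasts 1/8 s, in which the tool goes at most 62.5 mm and 10.7 degrees, less where a joint would pass 70% of its speed; a pose out of reach is approached as far as the arm can. A call with a gripper value outside its range is refused whole. "hand" is the finger opening in cm, from 0 to 9.51, set as the call begins (left out, the last holds). The fingers move at their own pace and stop on an object; the grip force is fixed at half the most. Time passes only in rows, so rows that repeat a pose let the fingers close. It gives the time, the measured TCP pose, the force and the opening at its end, in the units of the state.
- robot.get_state(): the state, without advancing time (a new reading comes with each control period).
- read_camera(name): name is "scene" or "top" or "wrist"; returns the picture (420x560x3 uint8, red, green, blue); there is no depth.
- camera_info(name): a dict with "fovy" (degrees; the focal length in pixels is half the picture's height over the tangent of half this angle, whatever the lens; pixels are square), "cx", "cy" (the principal point, pixels), "k1" (the pictures are not rectified: a ray, as slopes to the right and down, at radius r is drawn at 1 + k1 r^2 times it, then the intrinsics apply), "rvec" (rotation vector, rad) and "tvec" (3), from world to camera coordinates, as OpenCV has them; the wrist camera has in their place "tool_from_camera" (4x4, takes a point from camera to tool coordinates, whose origin is the TCP and whose axes are the flange's). Camera axes: x right, y down, z forward; pixel columns grow to the right and rows downward; lengths in m; the calibration is good to about 2 mm. A picture is of the moment at which its call begins: read the wrist's pose just before it. camera_info takes no time and is no camera call.
- job_done(): hands the job in, once; it reports no verdict.
The state is a dict: "time": time; "joints": joint angles; "dq": joint speeds; "tau": joint torques, N m; "tool_pos": TCP position; "ee_rot": TCP orientation; "force": force on the tool from outside, world axes, zero at the start; "moment": the same for the moment, N m; "grip_width": finger opening in m.
Only numpy, scipy, OpenCV 4.12 (cv2) and the standard library are available. Lean on these libraries where they do the work, as an engineer would, in place of code of your own. Each camera call takes 0.05 s, during which the arm holds its last target.

## Working session

There is one attempt and no reset: what is moved stays moved. The work goes in short steps, Python scripts to look and compute and a tool call to move; the robot and the scene stay as the last step left them, time stands still between calls to the robot, and variables do not carry over. Pictures are saved under pics/ and viewed, and the job is handed in when it is done.

Besides the shell and the picture viewer there is one more tool, called after "Emit:" as name(argument=value, ...), one argument or row to a line, values as JSON. play_rows: Moves the arm, as the interface text tells. Its arguments: {"type":"object","properties":{"plan":{"type":"array"},"hand":{"type":"number"}},"required":["plan"]}

```bash
mkdir -p pics; ls
cat > h.py <<'E'
import numpy as np, cv2
from station import robot, read_camera, camera_info, job_done
def snap(n,f):
    im=read_camera(n); cv2.imwrite('pics/'+f,cv2.cvtColor(im,cv2.COLOR_RGB2BGR)); return im
E
python3 - <<'E'
from h import *
s=robot.get_state(); print(s, getattr(robot,'tips_ahead',None))
for n in ['scene','top','wrist']:
    snap(n,n+'0.png'); print(n,camera_info(n))
E
```

```text
pics
{'time': 0.0, 'joints': array([-1.37260775e+00,  4.91535394e-01,  1.55945564e+00,  5.30211077e-05,
        1.09167831e+00, -1.05608333e-01]), 'dq': array([-3.00739673e-04,  5.31075348e-04,  1.16983220e-03, -4.72716519e-05,
       -2.60358769e-04,  1.83018422e-03]), 'tau': array([ 1.03296403e-03, -6.12642646e+01, -2.58178389e+01,  6.93424302e-02,
        4.82956390e-02, -9.95629443e-05]), 'tool_pos': array([ 0.18695092, -0.59615711,  0.23607461]), 'ee_rot': array([-5.38859922e-04,  9.88487302e-01,  1.51302884e-01, -1.41757085e-06]), 'force': array([-0.33755841,  0.85588718,  0.30672734]), 'moment': array([-0.03441725,  0.01103622, -0.02924577]), 'grip_width': 0.09483658352189003} 0.022
scene {'fovy': 42.769758933619414, 'cx': 279.7593606219049, 'cy': 211.41229375001774, 'k1': 0.038175284939956325, 'rvec': array([ 1.95965064,  1.27487236, -0.60567279]), 'tvec': array([-0.11176005, -0.20341188,  1.8476789 ])}
top {'fovy': 47.039377007154876, 'cx': 275.74820587451285, 'cy': 208.95063514325625, 'k1': -0.09187504379980739, 'rvec': array([ 2.11897007, -2.10523959,  0.22339214]), 'tvec': array([-0.10526801,  0.5352373 ,  1.49432806])}
wrist {'fovy': 65.6014434964828, 'cx': 282.28931319849283, 'cy': 211.6655505214116, 'k1': -0.04241054264943413, 'tool_from_camera': array([[ 2.54077976e-04, -9.69017154e-01, -2.46993300e-01,
         6.93078316e-02],
       [ 9.99999936e-01,  3.08466318e-04, -1.81507735e-04,
        -4.50998907e-05],
       [ 2.52073222e-04, -2.46993238e-01,  9.69017171e-01,
        -1.48541816e-01],
       [ 0.00000000e+00,  0.00000000e+00,  0.00000000e+00,
         1.00000000e+00]])}
```

View pics/scene0.png

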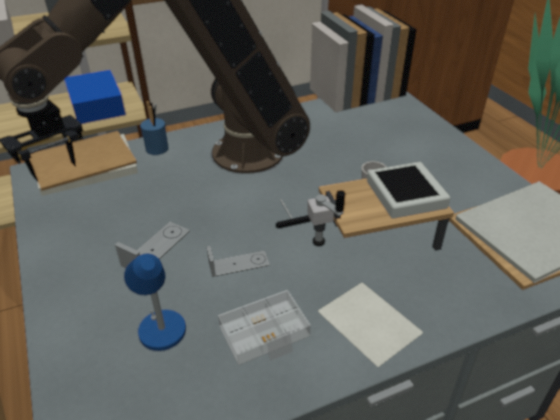

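View pics/top0.png

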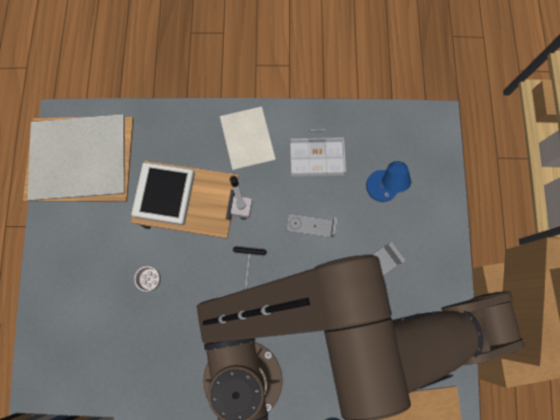

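View pics/wrist0.png

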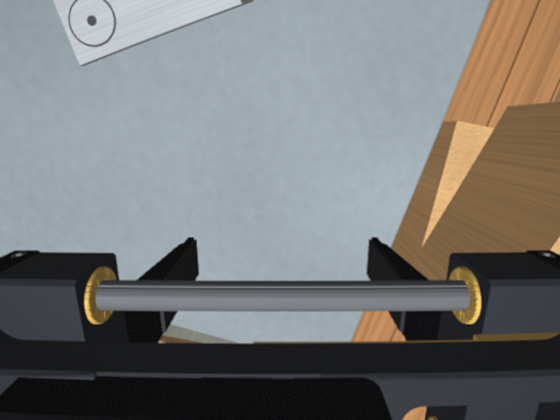

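The scene view shows a bracket at (240,262) and a look-alike at (155,245), half hidden by the lamp. In the top view the middle bracket is at (312,226), the jack at (242,207) and the knob at (235,181). I'll zoom in to measure them.

```bash
cat >> h.py <<'E'
def cam(n, s=None):
    i=camera_info(n); f=210/np.tan(np.radians(i['fovy'])/2)
    if n=='wrist':
        from scipy.spatial.transform import Rotation as R
        q=np.array(s['ee_rot']); T=np.eye(4); T[:3,:3]=R.from_quat(np.r_[q[1:],q[0]]).as_matrix(); T[:3,3]=s['tool_pos']
        C=T@i['tool_from_camera']; W=np.linalg.inv(C); Rm=W[:3,:3]; t=W[:3,3]
    else:
        Rm=cv2.Rodrigues(np.array(i['rvec']))[0]; t=np.array(i['tvec'])
    K=np.array([[f,0,i['cx']],[0,f,i['cy']],[0,0,1.]]); d=np.array([i['k1'],0,0,0,0.])
    return K,d,Rm,t
def unproj(c,uv,z):
    K,d,Rm,t=c
    p=cv2.undistortPoints(np.array(uv,float).reshape(-1,1,2),K,d).reshape(-1,2)
    o=-Rm.T@t; out=[]
    for a,zz in zip(p,np.broadcast_to(z,len(p))):
        r=Rm.T@np.r_[a,1]; out.append(o+r*(zz-o[2])/r[2])
    return np.array(out)
def proj(c,P):
    K,d,Rm,t=c
    return cv2.projectPoints(np.array(P,float).reshape(-1,1,3),cv2.Rodrigues(Rm)[0],t,K,d)[0].reshape(-1,2)
def crop(f,o,x0,y0,x1,y1,k):
    im=cv2.imread('pics/'+f)[y0:y1,x0:x1]; cv2.imwrite('pics/'+o,cv2.resize(im,None,fx=k,fy=k,interpolation=cv2.INTER_CUBIC))
E
python3 - <<'E'
from h import *
crop('top0.png','top0a.png',220,160,420,300,4)
crop('scene0.png','scene0a.png',200,170,360,290,5)
c=cam('top')
print(unproj(c,[(242,207),(235,181),(296,224),(333,226)],[.17,.23,.005,.06]))
E
```

```text
[[ 0.51704729 -0.00118416  0.17      ]
 [ 0.58064814  0.01640934  0.23      ]
 [ 0.49643887 -0.1690234   0.005     ]
 [ 0.48080359 -0.28459598  0.06      ]]
```

View pics/top0a.png

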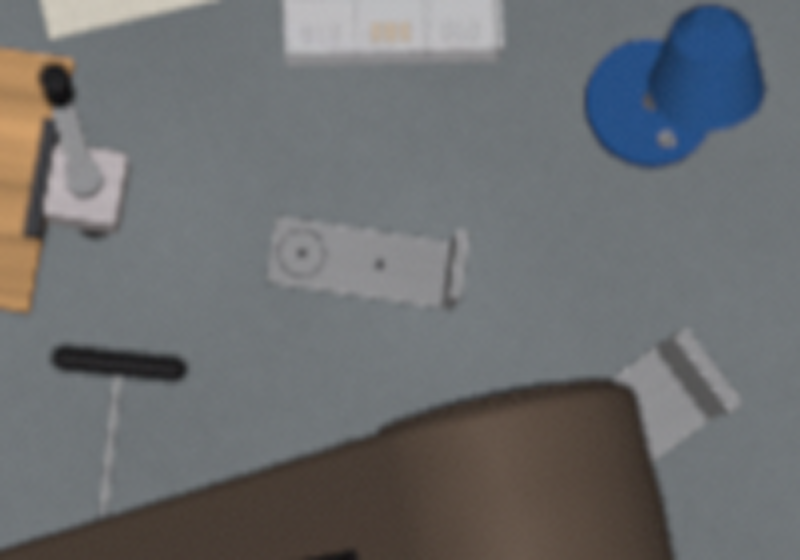

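View pics/scene0a.png

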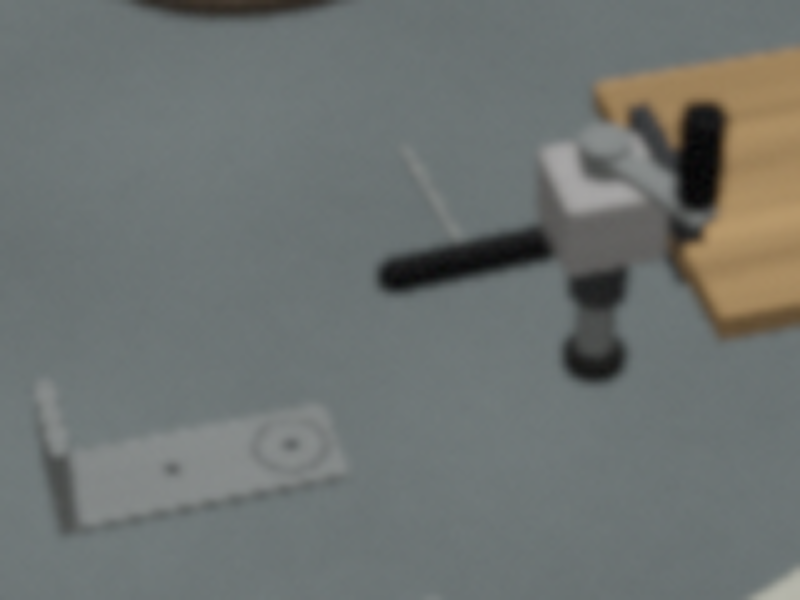

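```bash
cat > m.py <<'E'
from h import *
c=cam('top')
def u(l,z): return unproj(c,[(220+(a+.5)/4-.5,160+(b+.5)/4-.5) for a,b in l],z)
r=u([(301,252),(379,264)],.005); print('ring,hole',r, np.degrees(np.arctan2(*(r[0]-r[1])[[1,0]])))
e=u([(281,219),(449,241),(272,284),(441,305)],.005); print(e)
print([np.degrees(np.arctan2(*(e[i]-e[i+1])[[1,0]])) for i in (0,2)])
print('hub',u([(85,180)],.174),'knobtop',u([(57,85)],.232))
g=u([(129,152),(118,230),(58,145),(44,219)],.158);print(g,g.mean(0),np.degrees(np.arctan2(*(g[0]-g[1])[[1,0]])))
s=cam('scene')
def us(l,z): return unproj(s,[(200+(a+.5)/5-.5,170+(b+.5)/5-.5) for a,b in l],z)
print('scene ring,hole',us([(291,444),(172,468)],.005),'hub',us([(604,138)],.18),'knob',us([(704,112)],.232))
print('foot', us([(593,374)],[.02]))
E
python3 m.py
```

```text
ring,hole [[ 0.50102832 -0.16531604  0.005     ]
 [ 0.49137488 -0.22969922  0.005     ]] 81.4727468692703
[[ 0.52871151 -0.14878807  0.005     ]
 [ 0.51105352 -0.28793704  0.005     ]
 [ 0.47410809 -0.14139719  0.005     ]
 [ 0.45746187 -0.28042599  0.005     ]]
[np.float64(82.76782932837322), np.float64(83.1723568412402)]
hub [[0.52337913 0.00202887 0.174     ]] knobtop [[0.5804559  0.01948765 0.232     ]]
[[ 0.54873685 -0.02950891  0.158     ]
 [ 0.48883408 -0.0222792   0.158     ]
 [ 0.55381088  0.02415694  0.158     ]
 [ 0.49683022  0.03326259  0.158     ]] [0.52205301 0.00140786 0.158     ] -6.881782202118419
scene ring,hole [[ 0.50025374 -0.16267656  0.005     ]
 [ 0.4912003  -0.22725886  0.005     ]] hub [[0.52741516 0.00348097 0.18      ]] knob [[0.58721774 0.02432068 0.232     ]]
foot [[0.53144617 0.00247089 0.02      ]]
```

```bash
cat >> h.py <<'E'
def ang(s):
    q=s['ee_rot']; return np.degrees(2*np.arctan2(q[2],q[1]))  # tool x world angle
def shift(P,yawx):
    s=robot.get_state(); a=np.radians(ang(s)); d=np.array(P)-s['tool_pos']
    x=np.array([np.cos(a),np.sin(a)]); y=np.array([np.sin(a),-np.cos(a)])
    t=-(yawx-ang(s)); t=(t+180)%360-180
    return np.round([100*d[:2]@x,100*d[:2]@y,-100*d[2],t],2)
E
python3 - <<'E'
from h import *
print(ang(robot.get_state()))
print(shift([.36,-.33,.2],-7.1),shift([.485,-.288,.17],-7.1))
c=cam('top')
print('lamp base',unproj(c,[(382,186)],0),'head',unproj(c,[(398,176)],.22),'key', unproj(c,[(235,250),(265,252),(246,285)],.01))
E
```

```text
17.405787953450627
[ 24.47 -20.23   3.62  24.51] [ 37.66 -20.49   6.62  24.51]
lamp base [[ 0.62967396 -0.46097801  0.        ]] head [[ 0.60229737 -0.45912908  0.22      ]] key [[ 0.40817565  0.02999481  0.01      ]
 [ 0.40235795 -0.06777829  0.01      ]
 [ 0.29536038 -0.00784492  0.01      ]]
```

Emit:
play_rows(
  plan=[4.9,-4.0,0.5,5,9.8,-8.1,1.5,10,14.7,-12.1,2.5,15,19.6,-16.2,3.5,20,24.5,-20.2,3.6,24.5,29,-20.5,4.5,24.5,33.5,-20.5,5.5,24.5,37.7,-20.5,6.6,24.5,37.7,-20.5,6.6,24.5,37.7,-20.5,6.6,24.5,37.7,-20.5,6.6,24.5],
  hand=5,
)

```text
time: 1.52
tool_pos: [0.4846, -0.2885, 0.171]
ee_rot: [0.0, 0.998, -0.062, 0.0]
force: [-0.3, 0.1, 1.0]
grip_width: 0.0502
```

Run:
```python
from h import *
s=robot.get_state(); snap('wrist','w1.png'); snap('top','top1.png'); print(s['tool_pos'],ang(s),s['time'])
crop('top1.png','top1a.png',220,160,420,300,4)
```

```text
[ 0.48462316 -0.28849891  0.17097635] -7.154274359932104 1.525
```

View pics/w1.png

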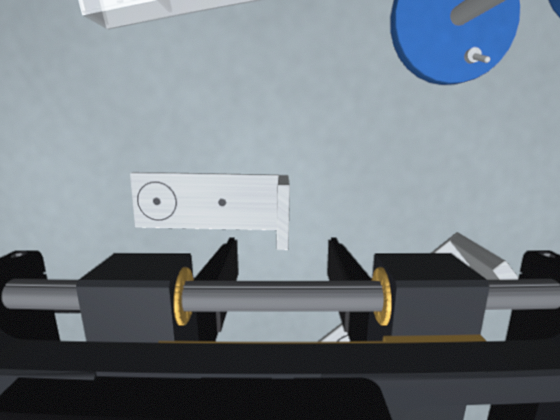

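View pics/top1.png

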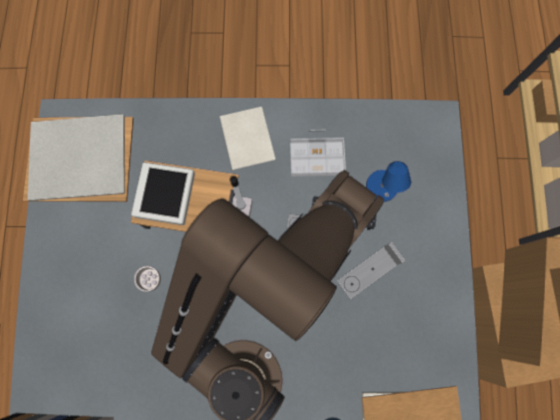

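Wrist view: the bracket's ring is at (157,201), its second hole at (222,202) and its upright at x≈283, between the fingers. The look-alike in the top view is clearly longer, about 65 px against 46 px, so the middle bracket is the right one.

Run:
```python
from h import *
s=robot.get_state(); c=cam('wrist',s)
r=unproj(c,[(156.5,201),(222,202.5)],.005); d=r[0]-r[1]; a=np.arctan2(d[1],d[0])
print(r,np.degrees(a),np.linalg.norm(d))
top=unproj(c,[(277.5,184),(289,184),(276.5,248.5),(288,248.5)],.06); print(top,top.mean(0))
e=unproj(c,[(131,174),(135,228),(131,174),(277,176)],.005);print(e, np.degrees(np.arctan2(*(e[2]-e[3])[[1,0]])))
b=np.radians(82.9)
print('grip', r[0,:2]-.125*np.array([np.cos(b),np.sin(b)]))
```

```text
[[ 0.50040239 -0.16428313  0.005     ]
 [ 0.49071259 -0.22896741  0.005     ]] 81.48036065818809 0.06540602728604059
[[ 0.51116943 -0.2878744   0.06      ]
 [ 0.51001859 -0.29706225  0.06      ]
 [ 0.45653943 -0.27997081  0.06      ]
 [ 0.45532902 -0.28963807  0.06      ]] [ 0.48326412 -0.28863638  0.06      ]
[[ 0.53006929 -0.14505762  0.005     ]
 [ 0.47559769 -0.13605616  0.005     ]
 [ 0.53006929 -0.14505762  0.005     ]
 [ 0.51004763 -0.28643146  0.005     ]] 81.93925631644717
grip [ 0.48495221 -0.28832462]
```

Run:
```python
from h import *
print(shift([.4828,-.2884,.046],-8.2))
```

```text
[-2.000e-01  1.000e-02  1.251e+01  1.040e+00]
```

Emit:
play_rows(
  plan=[-0.2,0,3,1,-0.2,0,6,1,-0.2,0,9,1,-0.2,0,11.5,1,-0.2,0,12.5,1,-0.2,0,12.5,1,-0.2,0,12.5,1],
)

```text
time: 2.5
tool_pos: [0.4837, -0.2881, 0.0466]
ee_rot: [0.0, 0.998, -0.071, 0.001]
force: [0.1, -0.7, -0.4]
grip_width: 0.0497
```

Emit:
play_rows(
  plan=[0,0,0,0,0,0,0,0,0,0,0,0,0,0,0,0,0,0,0,0,0,0,0,0],
  hand=0,
)

```text
time: 3.25
tool_pos: [0.4835, -0.2878, 0.0457]
ee_rot: [0.0, 0.998, -0.071, 0.0]
force: [0.0, -0.3, 0.5]
grip_width: 0.0097
```

Run:
```python
from h import *
s=robot.get_state(); snap('wrist','w2.png'); snap('scene','s2.png'); print(s['tool_pos'],ang(s),s['time'],s['force'],s['grip_width'])
```

```text
[ 0.48345099 -0.28783705  0.04565791] -8.102266615795644 3.25 [ 0.04426337 -0.25865988  0.51854414] 0.009742810763241754
```

View pics/w2.png

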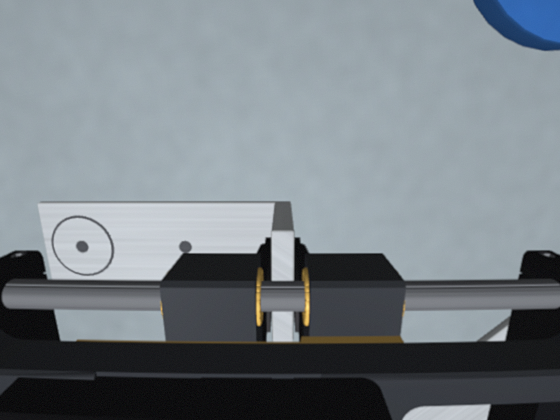

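View pics/s2.png

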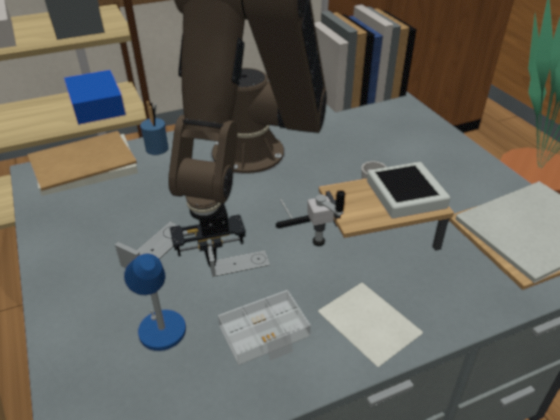

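Run:
```python
from h import *
s=robot.get_state(); c=cam('wrist',s)
print('ring',unproj(c,[(82,246)],.005))
crop('scene0.png','sj.png',296,182,356,256,8)
crop('top0.png','tj.png',222,168,262,228,10)
```

```text
ring [[ 0.49998191 -0.16324044  0.005     ]]
```

View pics/sj.png

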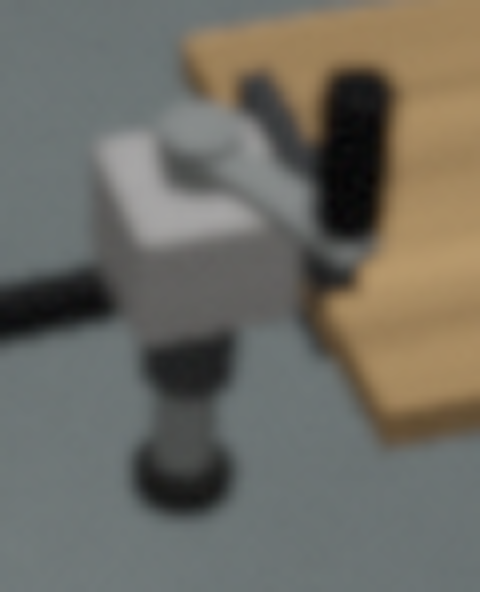

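View pics/tj.png

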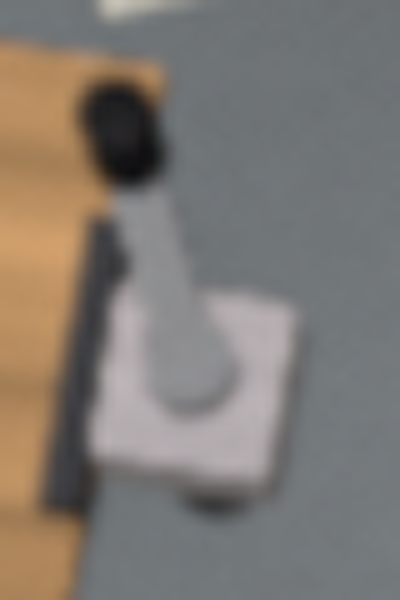

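```bash
cat > fit.py <<'E'
from h import *
from scipy.optimize import least_squares
S=cam('scene');T=cam('top')
sp=lambda a,b:(296+(a+.5)/8-.5,182+(b+.5)/8-.5)
tp=lambda a,b:(222+(a+.5)/10-.5,168+(b+.5)/10-.5)
ob=[(S,sp(95,142),(-28,-28,158)),(S,sp(137,250),(28,-28,158)),(S,sp(140,345),(28,-28,112)),(S,sp(300,318),(28,28,112)),
(S,sp(383,412),(100,28,136)),(S,sp(183,40),(-100,28,136)),
(T,tp(118,292),(28,28,158)),(T,tp(302,300),(28,-28,158)),(T,tp(270,482),(-28,-28,158)),(T,tp(90,457),(-28,28,158)),(T,tp(168,70),(100,28,136))]
th=np.linspace(0,2*np.pi,72)
def W(p,L):
    x,y,a=p[:3]; L=np.array(L,float)/1000; c,s=np.cos(a),np.sin(a)
    return np.c_[x+c*L[:,0]-s*L[:,1],y+s*L[:,0]+c*L[:,1],L[:,2]]
def circ(r,z): return np.c_[r*np.cos(th),r*np.sin(th),0*th+z]
def res(p):
    out=[]
    for c,uv,l in ob: out+=list(proj(c,W(p,[l]))[0]-uv)
    f=proj(S,W(p,np.r_[circ(18,p[3]*1000),circ(18,p[3]*1000+10)]))
    l=sp(135,0)[0];r=sp(233,0)[0];b=sp(0,514)[1]
    out+=[f[:,0].min()-l,f[:,0].max()-r,f[:,1].max()-b]
    return np.array(out)
q=least_squares(res,[.524,.002,-.13,.03],loss='soft_l1',x_scale=[.01,.01,.1,.01])
print(q.x,np.degrees(q.x[2])); print(res(q.x).round(1))
print('cov',np.sqrt(np.diag(np.linalg.inv(q.jac.T@q.jac)))*.5)
E
python3 fit.py
```

```text
[ 0.52533017  0.00449561 -0.15486349  0.02575565] -8.873024326820712
[-1.1 -0.7  0.2 -0.9 -0.8  1.  -0.2  0.7 -0.3 -0.1 -0.5 -0.6 -0.4 -2.
 -0.5  0.1 -0.5 -0.1 -1.  -0.6 -0.6 -0.5 -1.1  0.  -0. ]
cov [0.00061255 0.00053762 0.00838288 0.00194635]
```

Run:
```python
from h import *
print(shift([.4837,-.2878,.054],-8.1),shift([.5085,-.1203,.054],-8.3))
```

```text
[ 0.02 -0.01 -0.83  0.  ] [  0.12 -16.94  -0.83   0.2 ]
```

Emit:
play_rows(
  plan=[0,0,-0.4,0,0,0,-0.8,0,0,-1,-0.8,0,0,-2.5,-0.8,0,0,-4.5,-0.8,0,0,-6.5,-0.8,0,0.1,-8.5,-0.8,0,0.1,-10,-0.8,0,0.1,-11,-0.8,0,0.1,-11.5,-0.8,0,0.1,-11.5,-0.8,0],
)

```text
time: 4.72
tool_pos: [0.5007, -0.174, 0.0536]
ee_rot: [0.0, 0.998, -0.071, 0.0]
force: [1.3, -0.2, -3.3]
grip_width: 0.0098
```

Run:
```python
from h import *
s=robot.get_state(); snap('wrist','w3.png'); snap('scene','s3.png'); print(s['tool_pos'],ang(s),s['time'],s['force'],s['grip_width'])
crop('s3.png','s3a.png',230,170,370,275,5)
```

```text
[ 0.50066529 -0.17402172  0.05364723] -8.08574206051302 4.725 [ 1.30498218 -0.22363069 -3.32793788] 0.009806461336439812
```

View pics/s3a.png

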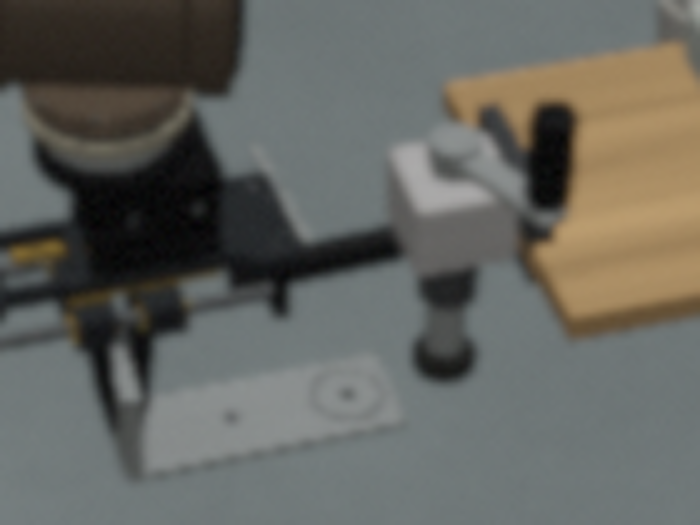

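View pics/w3.png

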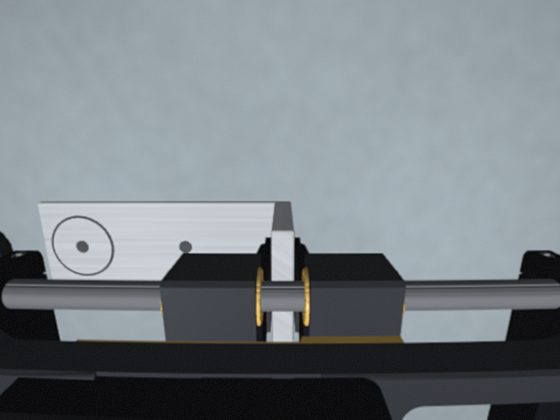

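```bash
cat > b.py <<'E'
from fit import *
r=(230+(347.5)/5-.5,170+(393.5)/5-.5)
p=proj(S,[[.5172,-.0494,.013]])[0]; print('scene bias',p-r, unproj(S,[r],.013))
# refit scene-only with bias-corrected, and top only
for nm,cc in (('S',S),('T',T)):
    sub=[o for o in ob if o[0] is cc]; b=(p-r) if nm=='S' else 0
    f=lambda q:np.concatenate([proj(c,W(q,[l]))[0]-uv-b for c,uv,l in sub])
    z=least_squares(f,[.524,.002,-.13],loss='soft_l1',x_scale=[.01,.01,.1]); print(nm,z.x,z.fun.round(1))
E
python3 b.py | tail -6
```

```text
[-1.1 -0.7  0.2 -0.9 -0.8  1.  -0.2  0.7 -0.3 -0.1 -0.5 -0.6 -0.4 -2.
 -0.5  0.1 -0.5 -0.1 -1.  -0.6 -0.6 -0.5 -1.1  0.  -0. ]
cov [0.00061255 0.00053762 0.00838288 0.00194635]
scene bias [-0.31826099  0.13155092] [[ 0.51708451 -0.04838785  0.013     ]]
S [ 0.52631121  0.00428708 -0.15700587] [-0.6 -0.6  0.6 -0.8 -0.4  1.1  0.3  0.8  0.1  0.1  0.  -0.5]
T [ 0.52382813  0.00234521 -0.14241854] [ 0.1 -1.4  0.1  0.5  0.3  0.3 -0.2  0.1 -0.4  0.1]
```

Run:
```python
from h import *
print(shift([.5085,-.1211,.0537],-8.1))
```

```text
[ 0.03 -5.39 -0.01 -0.02]
```

Emit:
play_rows(
  plan=[0,-0.8,0,0,0,-2,0,0,0,-3.2,0,0,0,-4.3,0,0,0,-5,0,0,0,-5.4,0,0,0,-5.4,0,0,0,-5.4,0,0,0,-5.4,0,0],
)

```text
time: 5.95
tool_pos: [0.5082, -0.1209, 0.0536]
ee_rot: [0.0, 0.997, -0.071, 0.0]
force: [0.5, 0.3, -3.9]
grip_width: 0.0099
```

Run:
```python
from h import *
s=robot.get_state(); snap('scene','s4.png'); print(s['tool_pos'],ang(s),s['time'],s['force'],s['grip_width'])
crop('s4.png','s4a.png',260,170,370,260,7)
```

```text
[ 0.50816135 -0.12087148  0.05362488] -8.119907129054742 5.95 [ 0.49839156  0.31286251 -3.9289615 ] 0.009916936297005324
```

View pics/s4a.png

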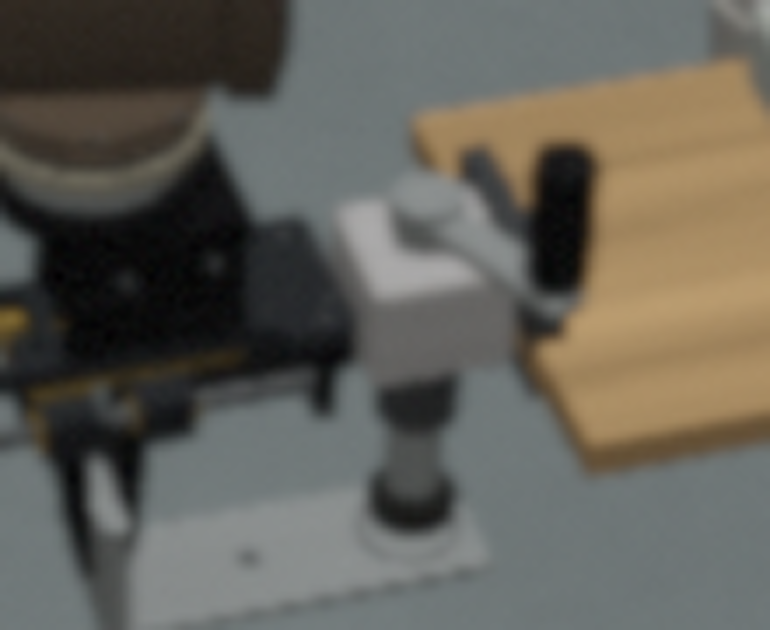

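Emit:
play_rows(
  plan=[0,0,0.3,0,0,0,0.6,0,0,0,0.8,0,0,0,0.82,0,0,0,0.82,0],
)

```text
time: 6.62
tool_pos: [0.5081, -0.1206, 0.0457]
ee_rot: [0.0, 0.998, -0.071, 0.0]
force: [-1.9, -0.2, 4.1]
grip_width: 0.01
```

Emit:
play_rows(
  plan=[0,0,0,0,0,0,0,0,0,0,0,0,0,0,0,0],
  hand=4,
)

```text
time: 7.12
tool_pos: [0.5083, -0.1206, 0.0454]
ee_rot: [0.0, 0.998, -0.071, 0.0]
force: [0.6, -1.1, 1.3]
grip_width: 0.0389
```

Run:
```python
from h import *
s=robot.get_state(); snap('scene','s5.png');snap('wrist','w5.png'); print(s['tool_pos'],ang(s),s['time'],s['force'],s['grip_width'])
crop('s5.png','s5a.png',260,170,370,260,7)
```

```text
[ 0.50825368 -0.12058025  0.04538301] -8.091518159335024 7.125 [ 0.57510072 -1.0872065   1.32676108] 0.038871406982130936
```

View pics/s5a.png

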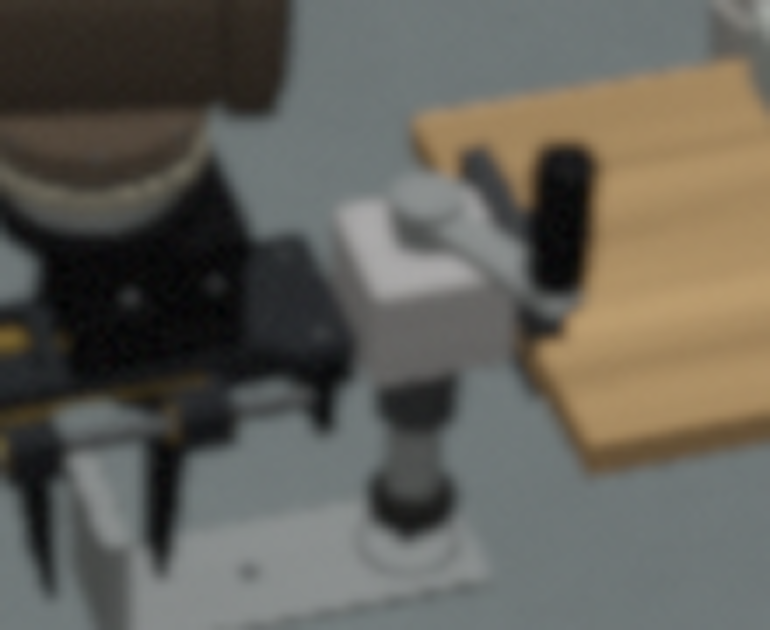

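View pics/w5.png

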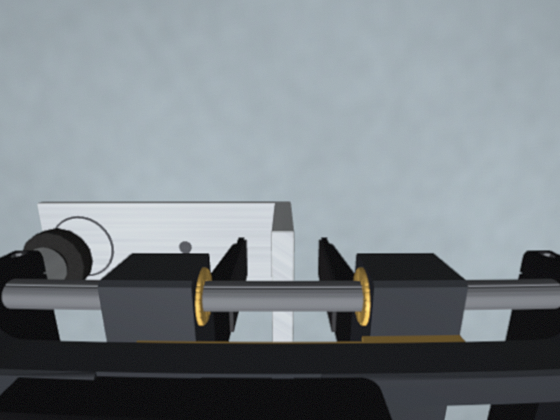

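```bash
cat > fit2.py <<'E'
from h import *
from scipy.optimize import least_squares
s=robot.get_state(); S=cam('scene'); Wc=cam('wrist',s)
th=np.linspace(0,2*np.pi,181)
def foot(p):
    return np.concatenate([np.c_[p[0]+.018*np.cos(th),p[1]+.018*np.sin(th),0*th+p[2]+k] for k in (0,.01)])
g=lambda a,b:(260+(a+.5)/7-.5,170+(b+.5)/7-.5)
def res(p,ws=1):
    a=proj(S,foot(p)); b=proj(Wc,foot(p))
    return np.array([a[:,0].min()-g(371,0)[0]+.3,a[:,0].max()-g(453.5,0)[0]+.3,(a[:,1].max()-g(0,534)[1]),
      (b[:,0].max()-92)/2.,(b[:,1].min()-228.5)/2.])
q=least_squares(res,[.525,.0035,.026],x_scale=[.01]*3); print(q.x,q.fun.round(2))
print('ring',unproj(Wc,[(82,246)],.005))
E
python3 fit2.py
```

```text
[0.52402819 0.00547455 0.02321611] [-0.88  0.73  0.21 -0.08  0.06]
ring [[0.52477147 0.00380941 0.005     ]]
```

Run:
```python
from h import *
print(shift([.508,-.1206,.29],-8.1),shift([.545,.026,.29],-8.1))
```

```text
[-2.000e-02  0.000e+00 -2.446e+01  0.000e+00] [  1.58 -15.03 -24.46   0.  ]
```

Emit:
play_rows(
  plan=[0,0,-1,0,0,0,-3,0,0,0,-7,0,0,0,-12,0,0,0,-17,0,0,0,-21.5,0,0,0,-24.5,0,0,-4,-24.5,0,0.5,-9,-24.5,0,1,-13,-24.5,0,1.6,-15,-24.5,0,1.6,-15,-24.5,0,1.6,-15,-24.5,0,1.6,-15,-24.5,0],
)

```text
time: 8.98
tool_pos: [0.545, 0.0247, 0.2905]
ee_rot: [0.0, 0.997, -0.071, -0.0]
force: [-0.3, -0.2, -1.0]
grip_width: 0.04
```

Run:
```python
from h import *
s=robot.get_state(); snap('wrist','w6.png');snap('scene','s6.png'); print(s['tool_pos'],ang(s),s['time'],s['force'],s['grip_width'])
crop('s6.png','s6a.png',230,170,370,275,5)
```

```text
[0.54498364 0.02470393 0.290482  ] -8.163434728260865 8.975 [-0.29518056 -0.16376749 -0.95714368] 0.03995177566280951
```

View pics/s6a.png

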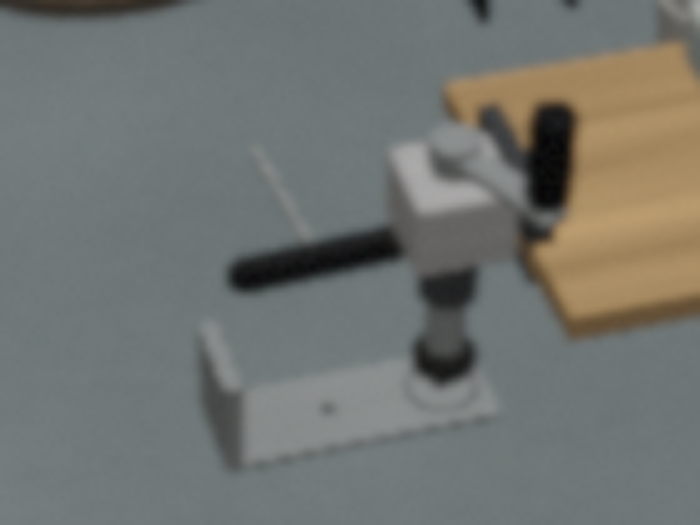

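View pics/w6.png

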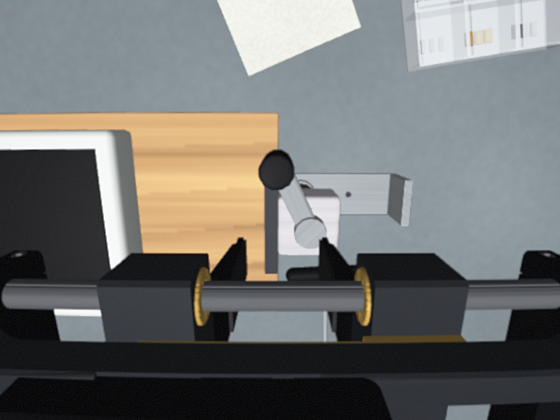

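The bracket stayed flat with its ring concentric under the foot. In the wrist view the knob's top is at (275,168) and the hub cap at (309,231).

Run:
```python
from h import *
s=robot.get_state(); c=cam('wrist',s)
k=unproj(c,[(275.5,167.5),(309.5,232)],[.232,.18]); print(k, np.linalg.norm((k[0]-k[1])[:2]),np.degrees(np.arctan2(*(k[0]-k[1])[[1,0]])))
P=list(k[0,:2]); print(shift(P+[.207],-8.1))
```

```text
[[0.59060709 0.02279935 0.232     ]
 [0.52771567 0.00455594 0.18      ]] 0.06548398596125846 16.176269870849193
[ 4.54 -0.44  8.35 -0.06]
```

Emit:
play_rows(
  plan=[2.5,-0.4,0,0,4.5,-0.4,0,0,4.5,-0.4,0,0,4.5,-0.4,2,0,4.5,-0.4,4.5,0,4.5,-0.4,6.5,0,4.5,-0.4,7.7,0,4.5,-0.4,7.7,0,4.5,-0.4,7.7,0],
)

```text
time: 10.2
tool_pos: [0.5905, 0.0233, 0.2142]
ee_rot: [0.0, 0.998, -0.071, 0.001]
force: [0.3, 0.5, -0.8]
grip_width: 0.0399
```

Emit:
play_rows(
  plan=[0,0,0,0,0,0,0,0,0,0,0,0,0,0,0,0,0,0,0,0],
  hand=0,
)

```text
time: 10.82
tool_pos: [0.5903, 0.023, 0.2138]
ee_rot: [0.0, 0.998, -0.071, 0.0]
force: [-2.7, -4.0, 5.5]
grip_width: 0.0235
```

Run:
```python
from h import *
s=robot.get_state(); snap('wrist','w7.png'); print(s['tool_pos'],ang(s),s['time'],s['force'],s['grip_width'])
```

```text
[0.59034803 0.02301261 0.21379451] -8.094631809572904 10.825 [-2.66390614 -3.95707336  5.49264202] 0.02354368614790992
```

View pics/w7.png

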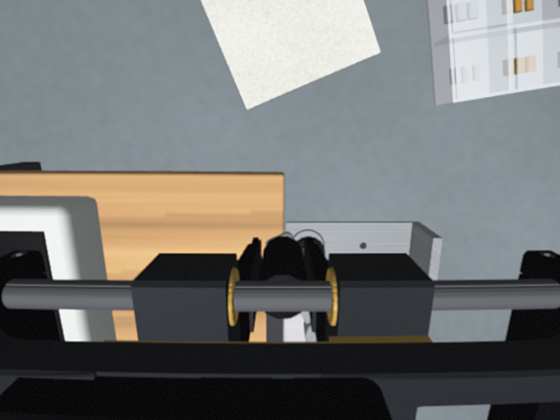

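```bash
cat > arc.py <<'E'
import sys
from h import *
# usage: arc.py cx cy  phi_start(deg) dphi_per_row(deg) n
cx,cy,p0,d,n=map(float,sys.argv[1:6]); R=.065; a=np.radians(-8.1)
x=np.array([np.cos(a),np.sin(a)]); y=np.array([np.sin(a),-np.cos(a)])
w=lambda p:np.array([np.cos(np.radians(p)),np.sin(np.radians(p))])*R
out=[]
for i in range(1,int(n)+1):
    v=100*(w(p0-d*i)-w(p0)); out+=[f"{v@x:.2f}",f"{v@y:.2f}","0","0"]
print(', '.join(out))
s=robot.get_state(); v=s['tool_pos'][:2]-[cx,cy]; print('actual phi',np.degrees(np.arctan2(v[1],v[0])),'R',np.hypot(*v), 'ft', s['force'])
E
python3 arc.py .5279 .0048 16.3 6 10
```

```text
0.25, 0.63, 0, 0, 0.43, 1.29, 0, 0, 0.54, 1.96, 0, 0, 0.58, 2.64, 0, 0, 0.55, 3.32, 0, 0, 0.45, 3.99, 0, 0, 0.28, 4.65, 0, 0, 0.04, 5.29, 0, 0, -0.27, 5.90, 0, 0, -0.63, 6.47, 0, 0
actual phi 16.25941754518628 R 0.06503966522125974 ft [-1.33017018 -4.60600635  5.72731746]
```

Emit:
play_rows(
  plan=[0.25,0.63,0,0,0.43,1.29,0,0,0.54,1.96,0,0,0.58,2.64,0,0,0.55,3.32,0,0,0.45,3.99,0,0,0.28,4.65,0,0,0.04,5.29,0,0,-0.27,5.9,0,0,-0.63,6.47,0,0],
)

```text
time: 12.12
tool_pos: [0.5767, -0.0398, 0.2139]
ee_rot: [-0.0, 0.997, -0.071, 0.002]
force: [8.9, 0.8, 0.3]
grip_width: 0.0233
```

```bash
cat > st.py <<'E'
import sys
from h import *
cx,cy=map(float,sys.argv[1:3]); s=robot.get_state(); v=s['tool_pos'][:2]-[cx,cy]; r=v/np.hypot(*v); t=np.array([r[1],-r[0]])
f=s['force'][:2]; print('phi %.1f R %.4f  Frad %.2f Ftan(resist) %.2f Fz %.2f t %.2f'%(np.degrees(np.arctan2(v[1],v[0])),np.hypot(*v),f@r,-f@t,s['force'][2],s['time']),s['tool_pos'],s['dq'].round(2))
E
python3 st.py .5279 .0048; python3 arc.py .5279 .0048 -43.7 6 10
```

```text
phi -42.4 R 0.0661  Frad 6.07 Ftan(resist) 6.61 Fz 0.27 t 12.12 [ 0.57670778 -0.03979664  0.21390546] [-0.08 -0.04  0.08 -0.   -0.03 -0.08]
-0.42, 0.53, 0, 0, -0.90, 1.02, 0, 0, -1.43, 1.45, 0, 0, -2.00, 1.82, 0, 0, -2.60, 2.14, 0, 0, -3.23, 2.38, 0, 0, -3.89, 2.56, 0, 0, -4.56, 2.68, 0, 0, -5.24, 2.72, 0, 0, -5.92, 2.69, 0, 0
actual phi -42.418564497749884 R 0.06611399233753691 ft [8.94270094 0.78300104 0.27448868]
```

```bash
cat > arc2.py <<'E'
import sys
from h import *
# arc2: X0 Y0 commanded now; cx cy; list start phi, d, n
X0,Y0,cx,cy,p0,d,n=map(float,sys.argv[1:8]); R=.065; a=np.radians(-8.1)
x=np.array([np.cos(a),np.sin(a)]); y=np.array([np.sin(a),-np.cos(a)])
out=[]
for i in range(1,int(n)+1):
    p=np.radians(p0-d*i); t=np.array([cx+R*np.cos(p),cy+R*np.sin(p)]); v=100*(t-[X0,Y0]); out+=[f"{v@x:.2f}",f"{v@y:.2f}","0","0"]
print(', '.join(out)); print('end cmd %.5f %.5f'%tuple(t))
E
python3 -c "
import numpy as np;p=np.radians(-43.7);print(.5279+.065*np.cos(p),.0048+.065*np.sin(p))"
python3 arc2.py .57489 -.04011 .5288 .0040 -43.7 6 8
```

```text
0.574892864484122 -0.0401073567199958
-0.32, 0.60, 0, 0, -0.80, 1.08, 0, 0, -1.33, 1.51, 0, 0, -1.90, 1.89, 0, 0, -2.50, 2.20, 0, 0, -3.13, 2.45, 0, 0, -3.79, 2.63, 0, 0, -4.46, 2.74, 0, 0
end cmd 0.52687 -0.06097
```

Emit:
play_rows(
  plan=[-0.32,0.6,0,0,-0.8,1.08,0,0,-1.33,1.51,0,0,-1.9,1.89,0,0,-2.5,2.2,0,0,-3.13,2.45,0,0,-3.79,2.63,0,0,-4.46,2.74,0,0],
)

```text
time: 13.12
tool_pos: [0.5284, -0.0616, 0.2139]
ee_rot: [0.001, 0.998, -0.071, 0.002]
force: [5.7, -6.3, 0.4]
grip_width: 0.0235
```

```bash
python3 st.py .5288 .0040; python3 arc2.py .52687 -.06097 .5288 .0040 -91.7 4 5
```

```text
phi -90.4 R 0.0656  Frad 6.30 Ftan(resist) 5.75 Fz 0.40 t 13.12 [ 0.52835004 -0.06155891  0.21390074] [-0.03 -0.07  0.13 -0.   -0.05 -0.03]
-0.45, 0.03, 0, 0, -0.91, 0.04, 0, 0, -1.36, 0.01, 0, 0, -1.81, -0.05, 0, 0, -2.25, -0.14, 0, 0
end cmd 0.50477 -0.05639
```

```bash
sed -i 's/R=.065;/R=.0656;/' arc2.py; python3 arc2.py .52687 -.06097 .5287 .0036 -91.7 3 4;python3 arc2.py .52687 -.06097 .5287 .0036 -91.7 3 7
```

```text
-0.34, 0.13, 0, 0, -0.68, 0.14, 0, 0, -1.03, 0.13, 0, 0, -1.37, 0.11, 0, 0
end cmd 0.51316 -0.06013
-0.34, 0.13, 0, 0, -0.68, 0.14, 0, 0, -1.03, 0.13, 0, 0, -1.37, 0.11, 0, 0, -1.71, 0.07, 0, 0, -2.05, 0.01, 0, 0, -2.38, -0.07, 0, 0
end cmd 0.50338 -0.05692
```

Emit:
play_rows(
  plan=[-0.34,0.13,0,0,-0.68,0.14,0,0,-1.03,0.13,0,0,-1.37,0.11,0,0],
)

```text
time: 13.62
tool_pos: [0.5145, -0.0602, 0.2139]
ee_rot: [0.0, 0.997, -0.071, 0.002]
force: [5.2, -2.9, 1.6]
grip_width: 0.0234
```

```bash
python3 st.py .5287 .0036; python3 arc2.py .51316 -.06013 .5287 .0036 -103.7 3 3
python3 - <<'E'
from h import *
snap('scene','s8.png'); crop('s8.png','s8a.png',290,200,350,260,10)
E
```

```text
phi -102.5 R 0.0654  Frad 1.72 Ftan(resist) 5.68 Fz 1.59 t 13.62 [ 0.51451535 -0.06021535  0.21387588] [-0.   -0.04  0.06  0.   -0.03 -0.  ]
-0.34, -0.04, 0, 0, -0.68, -0.10, 0, 0, -1.01, -0.18, 0, 0
end cmd 0.50338 -0.05692
```

View pics/s8a.png

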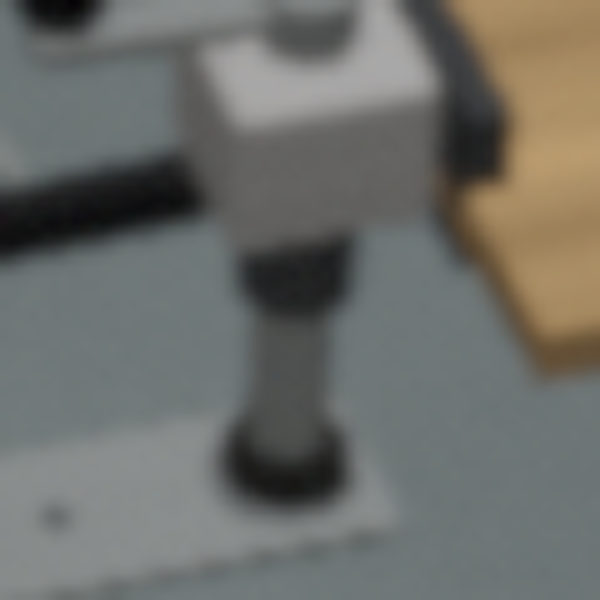

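Run:
```python
from h import *
S=cam('scene');th=np.linspace(0,6.283,181)
for h in (.005,.008,.011,.023,.026):
    c=lambda r,z:proj(S,np.c_[.525+r*np.cos(th),.004+r*np.sin(th),0*th+z])[:,1].max()
    print(h,c(.018,h),'ring',c(.02,.005))
im=cv2.imread('pics/s8.png').astype(int).sum(2)//3
im0=cv2.imread('pics/s5.png').astype(int).sum(2)//3
im1=cv2.imread('pics/s6.png').astype(int).sum(2)//3
for I in (im0,im1,im): print(I[238:257,317:320].mean(1).round())
```

```text
0.005 251.31938433956796 ring 251.8304663590048
0.008 250.5216231556872 ring 251.8304663590048
0.011 249.72178696336528 ring 251.8304663590048
0.023 246.50152107465144 ring 251.8304663590048
0.026 245.69118113354665 ring 251.8304663590048
[ 79.  78.  70.  51.  35.  29.  26.  39.  72. 107. 131. 138. 135. 129.
 130. 134. 127. 113. 112.]
[ 79.  77.  70.  51.  35.  27.  26.  38.  70. 107. 130. 137. 134. 128.
 130. 134. 127. 112. 112.]
[ 79.  79.  78.  78.  78.  77.  74.  63.  43.  29.  24.  32.  63.  99.
 122. 132. 126. 111. 111.]
```

Emit:
play_rows(
  plan=[-0.34,-0.04,0,0,-0.68,-0.1,0,0,-1.01,-0.18,0,0],
)

```text
time: 14.05
tool_pos: [0.5047, -0.0572, 0.2139]
ee_rot: [0.001, 0.998, -0.071, 0.002]
force: [3.7, -6.3, 1.8]
grip_width: 0.0238
```

```bash
python3 st.py .5287 .0036; python3 arc2.py .50338 -.05692 .5287 .0036 -112.7 3 3
```

```text
phi -111.6 R 0.0654  Frad 4.48 Ftan(resist) 5.71 Fz 1.82 t 14.05 [ 0.50465905 -0.0572004   0.21388046] [ 0.01 -0.04  0.06 -0.   -0.02  0.01]
-0.33, -0.10, 0, 0, -0.65, -0.21, 0, 0, -0.97, -0.34, 0, 0
end cmd 0.49423 -0.05221
```

Emit:
play_rows(
  plan=[-0.33,-0.1,0,0,-0.65,-0.21,0,0,-0.97,-0.34,0,0],
)

```text
time: 14.42
tool_pos: [0.4955, -0.0527, 0.2139]
ee_rot: [0.001, 0.998, -0.071, 0.002]
force: [4.2, -7.0, 1.6]
grip_width: 0.0236
```

```bash
python3 st.py .5287 .0036; python3 arc2.py .49423 -.05221 .5287 .0036 -121.7 3 2
python3 - <<'E'
from h import *
snap('scene','s9.png'); I=cv2.imread('pics/s9.png').astype(int).sum(2)//3
print(I[238:257,317:320].mean(1).round())
E
```

```text
phi -120.6 R 0.0654  Frad 3.91 Ftan(resist) 7.20 Fz 1.64 t 14.43 [ 0.49545369 -0.05268409  0.2138601 ] [ 0.02 -0.03  0.05 -0.   -0.02  0.02]
-0.31, -0.15, 0, 0, -0.61, -0.31, 0, 0
end cmd 0.48858 -0.04830
[ 79.  78.  78.  78.  78.  78.  77.  71.  55.  38.  28.  27.  49.  87.
 118. 131. 125. 111. 110.]
```

Emit:
play_rows(
  plan=[-0.31,-0.15,0,0,-0.61,-0.31,0,0],
)

```text
time: 14.72
tool_pos: [0.4898, -0.0489, 0.2139]
ee_rot: [0.001, 0.998, -0.07, 0.002]
force: [3.5, -9.7, 1.6]
grip_width: 0.0234
```

```bash
python3 st.py .5287 .0036; python3 arc2.py .48858 -.04830 .5287 .0036 -127.7 3 2
```

```text
phi -126.5 R 0.0653  Frad 5.75 Ftan(resist) 8.56 Fz 1.62 t 14.72 [ 0.48980898 -0.04891467  0.21386192] [ 0.02 -0.03  0.05 -0.   -0.02  0.02]
-0.29, -0.18, 0, 0, -0.58, -0.37, 0, 0
end cmd 0.48338 -0.04383
```

Emit:
play_rows(
  plan=[-0.29,-0.18,0,0],
)

```text
time: 14.85
tool_pos: [0.4871, -0.0468, 0.2139]
ee_rot: [0.001, 0.998, -0.07, 0.002]
force: [2.6, -10.4, 1.7]
grip_width: 0.0235
```

```bash
python3 st.py .5287 .0036; python3 arc2.py .48602 -.04613 .5287 .0036 -130.7 3 2
```

```text
phi -129.5 R 0.0653  Frad 6.32 Ftan(resist) 8.61 Fz 1.71 t 14.85 [ 0.48712445 -0.04680666  0.21386582] [ 0.02 -0.03  0.05  0.   -0.02  0.02]
-0.29, -0.19, 0, 0, -0.57, -0.40, 0, 0
end cmd 0.48096 -0.04139
```

Emit:
play_rows(
  plan=[-0.29,-0.19,0,0],
)

```text
time: 14.98
tool_pos: [0.4845, -0.0445, 0.2139]
ee_rot: [0.001, 0.998, -0.07, 0.001]
force: [2.3, -10.5, 2.3]
grip_width: 0.0234
```

```bash
python3 st.py .5287 .0036; python3 arc2.py .4835 -.0438 .5287 .0036 -133.7 3 1
```

```text
phi -132.6 R 0.0654  Frad 6.21 Ftan(resist) 8.78 Fz 2.30 t 14.97 [ 0.48449015 -0.04453827  0.21385617] [ 0.03 -0.03  0.05 -0.   -0.02  0.03]
-0.29, -0.20, 0, 0
end cmd 0.48096 -0.04139
```

Emit:
play_rows(
  plan=[-0.29,-0.2,0,0],
)

```text
time: 15.1
tool_pos: [0.4819, -0.0421, 0.2138]
ee_rot: [0.001, 0.998, -0.07, 0.002]
force: [3.5, -9.9, 2.0]
grip_width: 0.0232
```

```bash
python3 st.py .5287 .0036; python3 arc2.py .48096 -.04139 .5287 .0036 -136.7 2 1
```

```text
phi -135.6 R 0.0654  Frad 4.39 Ftan(resist) 9.50 Fz 2.02 t 15.10 [ 0.48194431 -0.04213275  0.21384161] [ 0.03 -0.03  0.05  0.   -0.02  0.03]
-0.18, -0.15, 0, 0
end cmd 0.47942 -0.03970
```

Emit:
play_rows(
  plan=[0.08,0.06,0,0,0.08,0.06,0,0],
)

```text
time: 15.35
tool_pos: [0.4819, -0.0421, 0.2138]
ee_rot: [0.0, 0.998, -0.071, 0.0]
force: [-1.2, -4.1, 5.8]
grip_width: 0.0236
```

```bash
python3 st.py .5287 .0036
```

```text
phi -135.7 R 0.0654  Frad 3.72 Ftan(resist) 2.06 Fz 5.75 t 15.35 [ 0.48189116 -0.04210801  0.21380679] [ 0.  0.  0. -0.  0. -0.]
```

Emit:
play_rows(
  plan=[0,0,0,0,0,0,0,0,0,0,0,0,0,0,0,0],
  hand=4.4,
)

```text
time: 15.85
tool_pos: [0.4816, -0.0418, 0.2133]
ee_rot: [-0.0, 0.998, -0.071, -0.0]
force: [0.0, -0.8, -0.3]
grip_width: 0.0438
```

```bash
python3 st.py .5287 .0036
python3 - <<'E'
from h import *
snap('wrist','w10.png')
E
```

```text
phi -136.1 R 0.0654  Frad 0.51 Ftan(resist) 0.60 Fz -0.25 t 15.85 [ 0.48161543 -0.04175895  0.21332119] [-0.  0. -0.  0.  0.  0.]
```

View pics/w10.png

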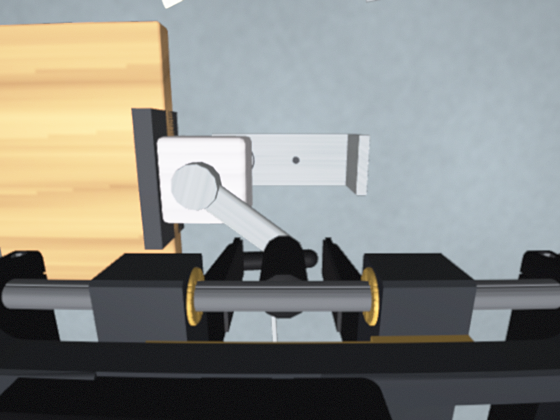

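Emit:
play_rows(
  plan=[0,0,-1.5,0,0,0,-4,0,0,0,-7,0,0,0,-9.5,0,0,0,-10,0,0,0,-10,0,0,0,-10,0],
)

```text
time: 16.77
tool_pos: [0.4813, -0.0418, 0.3124]
ee_rot: [-0.0, 0.998, -0.071, -0.001]
force: [0.7, 0.3, -0.1]
grip_width: 0.0441
```

Run:
```python
from h import *
s=robot.get_state(); print(s['tool_pos'],s['force'],s['time'])
snap('scene','s11.png'); snap('wrist','w11.png'); crop('s11.png','s11a.png',230,170,370,275,5)
I=cv2.imread('pics/s11.png').astype(int).sum(2)//3
print(I[238:257,317:320].mean(1).round())
```

```text
[ 0.48133008 -0.04177078  0.31239086] [ 0.72641809  0.34727211 -0.09355316] 16.775
[ 78.  78.  77.  77.  78.  77.  76.  75.  66.  48.  29.  26.  49.  86.
 117. 130. 124. 110. 110.]
```

View pics/s11a.png

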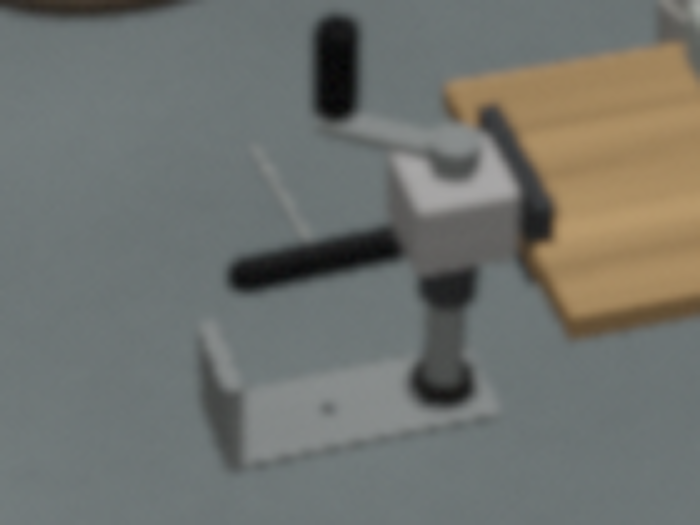

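View pics/w11.png

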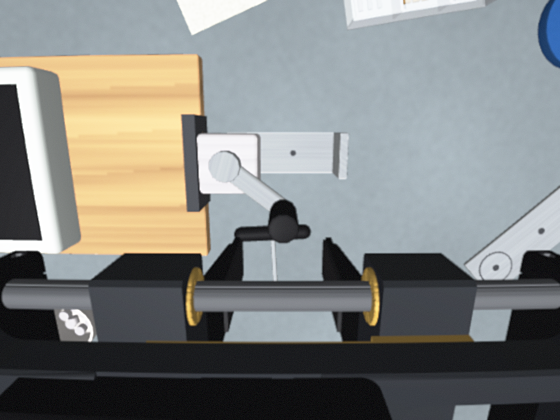

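Run:
```python
from h import *
s=robot.get_state(); c=cam('wrist',s)
k=unproj(c,[(283.5,214),(224,166)],[.232,.18]); d=(k[0]-k[1])[:2]; print(k,np.hypot(*d),np.degrees(np.arctan2(d[1],d[0])))
S=cam('scene'); print(unproj(S,[(230+329/5,170+408/5)],.005)) # 2nd hole
job_done()
```

```text
[[ 0.49022592 -0.043835    0.232     ]
 [ 0.52613772  0.00271287  0.18      ]] 0.05879082433741295 -127.65028114523743
[[ 0.51809664 -0.05834772  0.005     ]]
the job is handed in; nothing more can be done
```

I placed the bracket under the foot and cranked the foot down to an estimated 25–31 N. I then let go, raised the hand clear and handed the job in at about 17 s of the 72 s allowed. There is no direct reading of the force at the foot, so that figure is inferred.

- **Bracket:** I took the smaller bracket by its upright and set it flat with its long leg under the foot, then let go. By camera the ring is about 2 mm from the foot's axis, against the 10 mm allowed. It did not visibly shift when I released it or while cranking.
- **Load from the crank:** The knob's resistance rose from about 5.7 N to 9.5 N, which gives roughly 31 N at the foot. The readings scatter by about 0.5 N at the knob, or 4 N at the foot.
- **Load from the angle:** I estimate touch at about −107° on the knob's path and stopped at about −136°. That is about 28 N from the force-based touch point. The pictures put touch 2 to 5° later, which gives about 24–27 N. All of these lie inside the 18–42 N band.
- **Other things:** After release the hand's force reading was near zero. I saw no bystander moved in the last pictures, though I did not measure them.

**One check disagreed:** a rough reading of the knob from the final wrist picture gave −128° instead of −136°. It also gave a 59 mm radius where 65 mm is true, so I judged it a poor pixel reading. I handed in within that same step, so it was not rechecked. If the crank had really slipped back that far, the load would be about 20–23 N by force or 16–19 N by the pictures, near or below the 18 N limit.

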